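Check sprung tweezers against a gap gauge

ROBOT

A 6-joint arm with a two-finger parallel gripper is mounted at the origin on a cart in front of the work surface, level with it; the furniture and walls round the work are solid. World frame = base frame: x ahead of the robot, y to its left, z up, the work surface at z = 0. Lengths are in m, angles in rad, forces in N, time in s.
With the tool pointing down it reaches from about 0.4 to 0.825 m from the base axis. Payload 7 kg.
Tool frame: the origin (TCP) lies midway between the tips of the shut fingers; the grasp point (between the pads) lies 19 mm behind it (ctrl.tcp_to_grasp is the distance from the TCP to the grasp point, in m); z points along the fingers, y is the line along which they close (so a half turn about z gives the same grasp; the last joint's range is limited). The gripper opens to 85 mm and grips with 20 to 120 N. Pads are 22 mm wide; open, the fingers measure 114 mm over their backs; the gripper's body (76 mm by 85 mm) begins 54 mm behind the grasp point. The pads swing forward as they close: fully open they stand 13 mm farther back than shut.
Start: joints at [-1.021, 0.359, 0.012, 0, -1.224, -0.288], TCP at [0.175, -0.652, 0.231] pointing down, gripper open.
Joint ranges: [-3.07, 3.07], [-1.43, 2.12], [-1.02, 1.25], [-3.03, 1.67], [-3.05, -0], [-3.03, 3.03]. Speed limits (rad/s): [2.39, 2.39, 3.01, 3.14, 3.14, 3.14].

INTERFACE

Orientations are given as [roll, pitch, yaw] about the fixed x, y, z axes, in that order (R = Rz(yaw) Ry(pitch) Rx(roll)).
In Python, from bench import ctrl gives the robot as it stands. Calls block until the motion is done:
- ctrl.move_ptp(position, orientation): joint-space move of the TCP to a pose.
- ctrl.servo_line(position, rotation=None, speed=0.15): straight line of the TCP; rotation=None keeps the orientation; speed is the mean speed in m/s.
- ctrl.movej(angles): joint-space move.
- ctrl.gripper_to(opening, grip_force=None): opening from 0.0 (shut) to 1.0 (fully open); grip_force is the grip in N (None keeps the last); returns when the fingers have stopped.
- ctrl.dwell(seconds).
- ctrl.solve_ik(position, orientation): joint angles nearest the present ones, or None.
- ctrl.snapshot(name): name is "scene" or "side" or "wrist"; returns a dict with "img" (400x640x3 uint8, red, green, blue), "z_map" (400x640 float32, m along the optical axis (not along the pixel's ray), 0 where there is no reading), "K" (3x3 intrinsics, pixels), "cam_to_world" (4x4, takes a point from camera to world coordinates). Camera axes: x right, y down, z forward; pixel columns grow to the right and rows downward; lengths in m; the calibration is good to about 2 mm. A picture is of the moment at which its call begins.
A pose or a line that the arm cannot do raises ctrl.MotionError and nothing moves.
- ctrl.hand_in(): hands the job in; it is judged then, once.
Trained networks look in a picture, given as the dict that the camera call returned (one of the last four; its "shot" number tells which), for a name from the list of things; names that differ only in an ending like _2 or _b are one class to them, and where a whole thing is asked for, a point or a joint stands for the part that bears it (a point fixed in the world has none). Each returns a list of dicts, best first, with "p" (0 to 1); they miss things now and then, are a little off and sometimes report something else, mostly with a low value. They report only what shows in the picture. A call takes as long as a camera call.
- ctrl.recognise(picture, name): "centre" ([x, y, z] in m, in the coordinates of the camera as it stood for that picture, good to about 4 mm: the middle of the surface that is visible of it).
- ctrl.cut_out(picture, name): "pixels" (400x640 bool, what is visible of it).
Readings, each from a call of its own:
- ctrl.read_time_s(): time.
- ctrl.read_joint_positions(): joint angles.
- ctrl.read_dq(): joint speeds.
- ctrl.read_joint_efforts(): joint torques, N m.
- ctrl.read_ee_pos(): TCP position.
- ctrl.read_orientation(): TCP orientation.
- ctrl.read_contact_force(): force on the tool from outside, world axes, zero at the start.
- ctrl.read_wrist_torque(): the same for the moment, N m.
- ctrl.read_grip_width(): opening from 0.0 (shut) to 1.0 (fully open).
- ctrl.read_grip_force(): force on a finger pad.
Only numpy, scipy, OpenCV 4.12 (cv2) and the standard library are available. Lean on these libraries where they do the work, as an engineer would, in place of code of your own. Each camera call takes 0.05 s, during which the arm holds its last target. There are 200 camera calls.

TASK

Check the sprung tweezers clamped in the bench stand: with the tweezers still open, slide the gauge by its upright grip until its pair of black lines is centred beneath the tweezer tips. Then squeeze the tweezers by their two finger posts until each tip stands over its line (a 14 mm gap between the tips) without pinching the tips nearly shut, and hold that gap steady for three seconds; the program finishes while still squeezing and holding it there. Leave the loose forceps, the vial and the beaker standing around it undisturbed.

Things in the scene. Friction and masses are not known exactly. Their poses are not given: they have to be found in the camera images.
- stand_base: fixed grey foot plate of the stand, 12 mm thick, T-shaped: 270 mm wide (y) under the slide rail in front, 180 mm behind; x from -102 to +190 mm. Origin on the work surface, at the x of the gauge lines and tweezer tips. x points from the robot's side to the clamp post, y is the direction the gauge slides, z up. Its place and yaw (up to about 0.2 rad) differ each time.
- gauge (a joint): position of the sliding gauge along the rail, m, 0 to 0.16, grows toward the stand's +y; starts near 0, stays where left, about 2 N friction. The lines lie at stand y = -0.10 + this value.
- gauge_lines (a point): midpoint of the two black lines on top of the gauge's white tongue, 53 mm above the work surface; moves with the gauge, axes as the stand's. The lines run along x, 36 mm long, 2 mm wide, 14 mm apart between centres (y = +7 and -7 mm from this point). The tongue is 60 mm wide and reaches in x from -97 to +21 mm of this point.
- gauge_grip (a point): centre of the top of the gauge's upright black grip, 90 mm above the work surface; the grip is 26 mm along the stand's x, 14 mm thick along y, free over 38 mm below this point; it stands 75 mm in front (-x) of the lines
- clamp_post: fixed aluminium post clamping the closed end of the tweezers, 50 x 56 mm, 71 mm tall; origin under it, on the foot plate, 12 mm above the work surface. Axes as the stand's. The centre line of the tweezers runs from it along -x; the tips lie 170 mm in front of the origin, midway at y = 0. Its sideways place on the foot plate (stand y within about 20 mm of 0) differs each time.
- tweezer_left: the +y arm of the tweezers with its finger post, steel strip 3 mm thick, 13 mm high; origin on its pivot at the clamp post, 150 mm behind the tip
- tweezer_right: the -y arm of the tweezers, likewise
- tip_left (a point): inner face of the +y tweezer tip, 63 mm above the work surface; open tips are 34 mm apart
- tip_right (a point): inner face of the -y tweezer tip; the tip gap is the distance between the two tip points
- close_left (a joint): closing angle of the +y tweezer arm about its vertical pivot 150 mm behind the tip, rad, 0 open (sprung) to 0.10; tip gap in mm = 34 - 150 x (left + right angle), so 0.0667 each at the 14 mm gap. Each arm springs independently.
- close_right (a joint): closing angle of the -y tweezer arm, likewise
- pad_left (a point): upright round finger post, 10 mm diameter, on the outside of the +y tweezer arm, from 53 to 87 mm above the work surface; this point is on its axis at 67 mm height, 45 mm behind the tip. Over both posts: 46 mm in y when open, shrinking 0.7 mm per mm of tip gap to 32 mm at the 14 mm gap, where the spring pushes about 5.5 N on each finger. Below it 40 mm free down to the foot plate.
- pad_right (a point): the same finger post on the -y tweezer arm
- forceps: bystander: loose flat steel forceps, 142 x 18 x 9 mm, lying on the stand's foot plate
- vial_clear: bystander: small upright capped vial, 22 mm diameter, 52 mm tall, on the stand's foot plate
- beaker: bystander: beaker, 69 mm diameter, 79 mm tall, on the worktop to the right of the stand

How it is judged:
By the outcome, as a careful person would: the job done as asked, in the order asked, and still so for the second after the job is handed in, while the arm keeps its last pose, push and grip.
It also fails if it takes over 48 s, if anything falls off the work surface, if the arm or the gripper's body presses on something with over 40 N, if the wrist force passes 120 N, or if a joint passes its speed limit or range.

## Working session

There is one attempt and no reset: what is moved stays moved. The work goes in short steps, each a Python script; the robot and the scene stay as the last script left them, time stands still between calls to the robot, and variables do not carry over. Pictures are saved under pics/ and viewed, at most 10 in all, crops included, and the job is handed in when it is done.

```bash
mkdir -p pics; ls
cat > h.py <<'E'
import numpy as np, cv2
from bench import ctrl
def w(s,p): return (s["cam_to_world"]@np.r_[p,1])[:3]
def save(s,n): cv2.imwrite(f"pics/{n}.png",cv2.cvtColor(s["img"],cv2.COLOR_RGB2BGR))
def px2w(s,u,v,z=None):
    """pixel -> world; by depth, or on the plane of height z"""
    K=s["K"];T=s["cam_to_world"];d=np.array([(u-K[0,2])/K[0,0],(v-K[1,2])/K[1,1],1])
    if z is None: return w(s,d*s["z_map"][int(v),int(u)])
    r=T[:3,:3]@d; return T[:3,3]+r*(z-T[2,3])/r[2]
def cloud(s,m):
    v,u=np.nonzero(m&(s["z_map"]>0));K=s["K"];z=s["z_map"][v,u]
    P=np.c_[(u-K[0,2])/K[0,0]*z,(v-K[1,2])/K[1,1]*z,z]
    T=s["cam_to_world"];return P@T[:3,:3].T+T[:3,3]
E
python3 - <<'E'
from h import *
np.set_printoptions(precision=4,suppress=True)
for c in ["scene","side"]:
    s=ctrl.snapshot(c);save(s,c+"0")
    print(c,s["cam_to_world"][:3,3])
    for n in ["stand_base","gauge_grip","gauge_lines","clamp_post","pad_left","pad_right","tip_left","tip_right","beaker","vial_clear","forceps"]:
        print(n,[(round(d["p"],2),w(s,d["centre"]).round(3).tolist()) for d in ctrl.recognise(s,n)[:2]])
print(ctrl.read_orientation(),ctrl.read_time_s(),ctrl.tcp_to_grasp)
E
```

```text
bench.py
pics
scene [ 0.6331 -0.3848  0.7443]
stand_base [(0.55, [0.538, 0.223, 0.007]), (0.44, [0.666, 0.202, 0.062])]
gauge_grip []
gauge_lines [(0.85, [0.485, 0.164, 0.05])]
clamp_post [(0.66, [0.667, 0.201, 0.064]), (0.35, [0.59, 0.231, 0.074])]
pad_left [(0.75, [0.589, 0.237, 0.066])]
pad_right [(0.73, [0.583, 0.205, 0.065])]
tip_left [(0.96, [0.591, 0.234, 0.069])]
tip_right [(0.83, [0.586, 0.2, 0.074]), (0.51, [0.537, 0.221, 0.011])]
beaker [(0.94, [0.69, 0.01, 0.044])]
vial_clear [(0.55, [0.684, 0.284, 0.046]), (0.27, [0.586, 0.204, 0.071])]
forceps [(0.74, [0.612, 0.159, 0.02]), (0.74, [0.665, 0.201, 0.064])]
side [ 0.423  -0.4016  0.6503]
stand_base [(0.6, [0.603, 0.232, 0.007]), (0.24, [0.676, 0.284, 0.042])]
gauge_grip [(0.65, [0.674, 0.282, 0.042])]
gauge_lines []
clamp_post [(0.89, [0.659, 0.203, 0.065])]
pad_left [(0.77, [0.6, 0.234, 0.068])]
pad_right [(0.57, [0.596, 0.201, 0.068])]
tip_left [(0.53, [0.597, 0.227, 0.071])]
tip_right [(0.54, [0.608, 0.232, 0.009]), (0.5, [0.597, 0.199, 0.07])]
beaker [(0.9, [0.68, 0.002, 0.048]), (0.22, [0.6, 0.227, 0.069])]
vial_clear [(0.52, [0.678, 0.282, 0.041])]
forceps [(0.81, [0.619, 0.16, 0.016])]
[ 3.1416  0.     -2.8798] 1.2 0.0187
```

View pics/scene0.png

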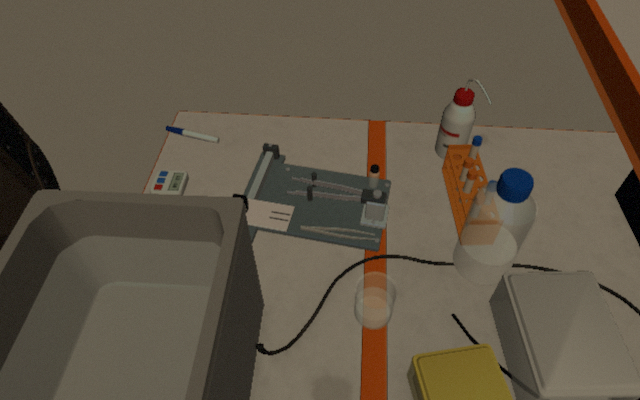

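View pics/side0.png

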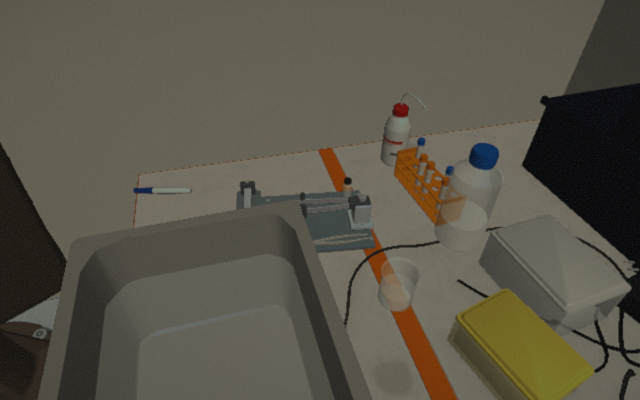

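The scene view shows the gauge lines at about (275-292, 215), the grip at about (240, 202) right beside the tub wall, the pads near (310, 185), the vial at (375, 175) and the beaker at (375, 300). The side view agrees, but the tub hides the gauge there. Next I'll measure the tub and look with the wrist camera.

Run:
```python
from h import *
np.set_printoptions(precision=3,suppress=True)
s=ctrl.snapshot("scene")
for uv in [(243,197),(233,210),(262,310),(246,203),(100,192),(240,196),(275,219),(290,213),(270,150),(268,148)]: print(uv,px2w(s,*uv))
# lift, then go over the stand
p=ctrl.read_ee_pos(); 
t0=ctrl.read_time_s()
for yaw in (-2.8798,np.pi/2,-np.pi/2,0):
    q=ctrl.solve_ik([0.50,0.19,0.40],[np.pi,0,yaw]); print(yaw,q)
ctrl.servo_line([p[0],p[1],0.40],speed=0.3)
print(ctrl.read_joint_positions(),ctrl.read_time_s()-t0)
```

```text
(243, 197) [0.441 0.17  0.09 ]
(233, 210) [ 0.493 -0.025  0.294]
(262, 310) [ 0.501 -0.02   0.027]
(246, 203) [0.446 0.167 0.077]
(100, 192) [ 0.317 -0.008  0.292]
(240, 196) [0.435 0.172 0.09 ]
(275, 219) [0.5   0.153 0.052]
(290, 213) [0.526 0.169 0.053]
(270, 150) [0.459 0.349 0.04 ]
(268, 148) [0.455 0.349 0.045]
-2.8798 [ 0.73   0.061  0.005 -0.    -1.515 -2.039]
1.5707963267948966 [ 0.73   0.061  0.005  0.    -1.515  2.412]
-1.5707963267948966 [ 0.73   0.061  0.005  0.    -1.515 -0.73 ]
0 [ 0.73   0.061  0.005  0.    -1.515  0.841]
[-1.021  0.309  0.314 -0.    -1.574 -0.288] 0.7082999999999999
```

Run:
```python
from h import *
np.set_printoptions(precision=3,suppress=True)
t0=ctrl.read_time_s()
ctrl.move_ptp([0.48,0.20,0.40],[np.pi,0,-0.1])
s=ctrl.snapshot("wrist");save(s,"w0");print(s["cam_to_world"],ctrl.read_time_s(),t0)
for n in ["stand_base","gauge_grip","gauge_lines","clamp_post","pad_left","pad_right","tip_left","tip_right","forceps","vial_clear"]:
    print(n,[(round(d["p"],2),w(s,d["centre"]).round(3).tolist()) for d in ctrl.recognise(s,n)[:2]])
np.savez("w0.npz",**{k:s[k] for k in("img","z_map","K","cam_to_world")})
```

```text
[[-0.101 -0.94  -0.325  0.564]
 [-0.995  0.096  0.032  0.19 ]
 [ 0.001  0.327 -0.945  0.543]
 [ 0.     0.     0.     1.   ]] 5.175 1.9583
stand_base [(0.7, [0.533, 0.236, 0.013])]
gauge_grip [(0.8, [0.472, 0.162, 0.054])]
gauge_lines [(0.75, [0.471, 0.164, 0.056]), (0.45, [0.584, 0.231, 0.073])]
clamp_post [(0.97, [0.646, 0.213, 0.071]), (0.56, [0.581, 0.208, 0.071])]
pad_left [(0.69, [0.589, 0.23, 0.069])]
pad_right [(0.73, [0.58, 0.205, 0.074])]
tip_left [(0.73, [0.585, 0.232, 0.073])]
tip_right [(0.84, [0.58, 0.208, 0.072])]
forceps [(0.58, [0.611, 0.159, 0.021]), (0.33, [0.58, 0.206, 0.074])]
vial_clear [(0.58, [0.672, 0.286, 0.045])]
```

View pics/w0.png

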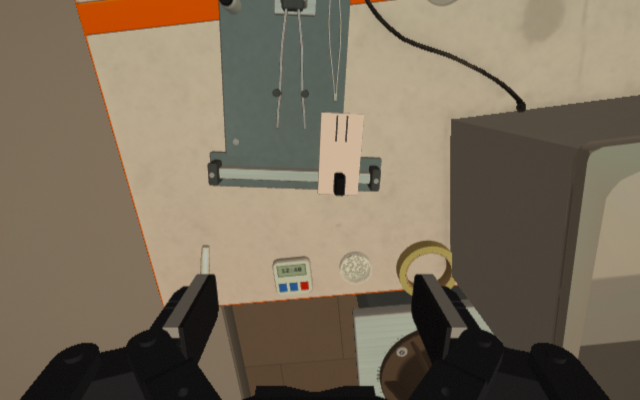

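The wrist view is clear: lines at about (337, 128) and (347, 128), grip at (339, 184), posts at (277, 93) and (305, 93), tips at (278, 127) and (305, 127). A crop and dark-blob centroids should give finer values.

Run:
```python
from h import *
np.set_printoptions(precision=4,suppress=True)
s=dict(np.load("w0.npz"));g=cv2.cvtColor(s["img"],cv2.COLOR_RGB2GRAY)
cv2.imwrite("pics/w0c.png",cv2.resize(cv2.cvtColor(s["img"],cv2.COLOR_RGB2BGR)[75:205,200:390],None,fx=4,fy=4,interpolation=cv2.INTER_CUBIC))
def blob(u0,u1,v0,v1,th):
    m=(g[v0:v1,u0:u1]<th).astype(np.uint8);n,l,st,c=cv2.connectedComponentsWithStats(m)
    i=1+np.argmax(st[1:,4]);v,u=np.nonzero(l==i);return c[i]+[u0,v0],st[i],np.c_[u+u0,v+v0]
for nm,b,z in [("lineL",(330,342,112,145,110),.053),("lineR",(342,352,112,145,110),.053),("grip",(330,349,165,198,60),.09),("postL",(268,287,84,102,50),.087),("postR",(296,314,84,102,50),.087)]:
    c,st,P=blob(*b);print(nm,c,st,px2w(s,*c,z))
    if "line" in nm:
        W=np.array([px2w(s,*p,z)[:2] for p in P.astype(float)]);e=np.linalg.svd(W-W.mean(0))[2][0];print("  yaw",np.arctan(e[1]/e[0]),W.min(0),W.max(0))
for v in (115,120,124,127): print(v,g[v,270:314])
```

```text
lineL [336.2121 128.2424] [ 5  4  3 25 33] [0.5077 0.1646 0.053 ]
  yaw -0.14249930622856152 [0.4914 0.1622] [0.5242 0.1677]
lineR [346.2286 128.6   ] [ 3  4  3 25 35] [0.5058 0.1507 0.053 ]
  yaw -0.1405467891312678 [0.49   0.1484] [0.5228 0.1535]
grip [338.9452 183.726 ] [  4   8  11  22 219] [0.4373 0.1688 0.09  ]Traceback (most recent call last):
  File "<stdin>", line 9, in <module>
  File "<stdin>", line 7, in blob
    return _wrapfunc(a, 'argmax', axis=axis, out=out, **kwds)
    return bound(*args, **kwds)
ValueError: attempt to get argmax of an empty sequence
```

View pics/w0c.png

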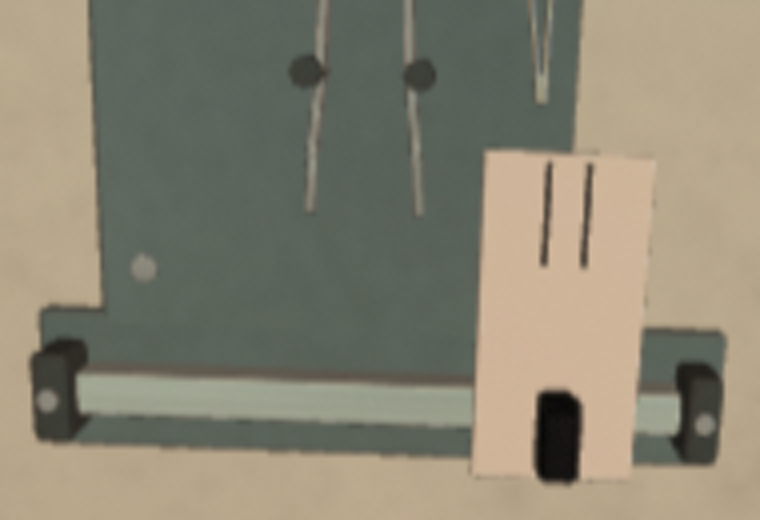

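The crop shows tips at crop (309, 212) and (419, 214), posts at (306, 71) and (420, 74), and line yaw of about -0.1415. The 13.9 mm line spacing and the 75 mm grip offset match the spec. Next I'll slide the gauge.

```bash
cat >> h.py <<'E'
YAW=-0.1415
ex=np.array([np.cos(YAW),np.sin(YAW)]);ey=np.array([-ex[1],ex[0]])
E
python3 - <<'E'
from h import *
np.set_printoptions(precision=4,suppress=True)
s=dict(np.load("w0.npz"))
L=(px2w(s,336.2,128.3,.053)+px2w(s,346.2,128.6,.053))[:2]/2
tl,tr=px2w(s,277.4,128,.0695)[:2],px2w(s,304.9,128.5,.0695)[:2]
pl,pr=px2w(s,276.4,92.9,.087)[:2],px2w(s,305,93.6,.087)[:2]
st=lambda p:np.array([(p-L)@ex,(p-L)@ey])
print("tips",st(tl),st(tr),"pads",st(pl),st(pr))
d=(st(tl)+st(tr))[1]/2; d2=(st(pl)+st(pr))[1]/2; print("slide",d,d2)
G=L-0.075*ex; print("grip",G)
assert np.allclose(G,[.4325,.168],atol=.004) and .05<d<.13
R=[np.pi,0,YAW]
ctrl.gripper_to(0.5,20)
ctrl.move_ptp([*G,0.16],R)
ctrl.servo_line([*G,0.060],speed=0.12)
ctrl.gripper_to(0.0,25)
print(ctrl.read_grip_width(),ctrl.read_grip_force(),ctrl.read_ee_pos(),ctrl.read_contact_force())
t=G+d*ey
ctrl.servo_line([*t,0.060],speed=0.06)
print(ctrl.read_ee_pos(),ctrl.read_contact_force(),ctrl.read_time_s())
s=ctrl.snapshot("wrist");save(s,"w1");np.savez("w1.npz",**{k:s[k] for k in("img","z_map","K","cam_to_world")})
E
```

```text
tips [-0.0011  0.0878] [-0.0003  0.0506] pads [0.0443 0.0876] [0.045  0.0514]
slide 0.0691961865158511 0.0694819310679528
grip [0.4324 0.1683]
0.16362151928910018 29.300168752670288 [0.4328 0.1686 0.0607] [-2.3667  0.3696  6.151 ]
[0.4424 0.2371 0.0607] [-3.0946  1.3929  7.0532] 9.7833
```

View pics/w1.png

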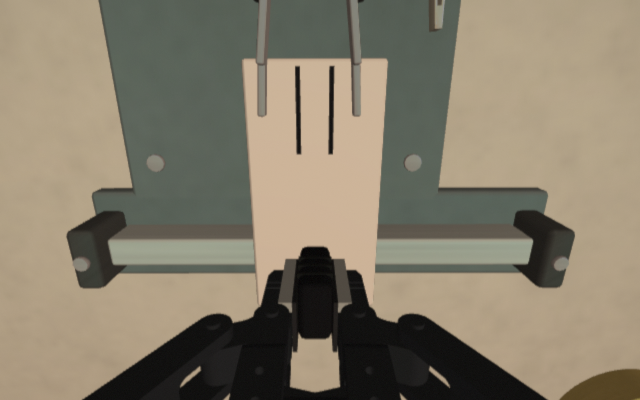

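The lines are at (298, 110) and (331, 110), and the tips at about (262, 112) and (357, 112), so the lines look slightly right or left of centre. I'll measure profiles and correct while still gripping.

Run:
```python
from h import *
np.set_printoptions(precision=4,suppress=True)
s=dict(np.load("w1.npz"));im=s["img"].astype(int);g=im.sum(2)//3
for v in (100,108): print(v,"\n",g[v,252:276],"\n",g[v,290:306],"\n",g[v,324:340],"\n",g[v,344:368])
print(im[108,262],im[108,280],im[108,357])
T=s["cam_to_world"];print(T[:3,3],ctrl.read_ee_pos(),ctrl.read_orientation())
```

```text
100 
 [178 178 178 179 174 132 111 124 127 128 129 130 126  99 120 172 178 178
 179 179 179 178 179 180] 
 [179 179 178 178 173 110  41  23  20  39 108 171 179 179 178 179] 
 [178 178 179 179 170  68  22  19  23  72 169 179 179 178 178 179] 
 [178 179 179 179 179 179 176 148  81  83 106 124 127 128 130 131 145 175
 179 178 178 179 179 178]
108 
 [178 178 178 178 174 131 110 123 125 128 130 129 125 100 121 172 178 178
 178 179 178 179 178 178] 
 [178 179 178 178 175 137  53  19  22  39 107 172 179 179 179 179] 
 [180 179 179 179 170  68  21  20  29  81 170 179 178 178 179 179] 
 [179 178 179 178 179 179 178 171  87  76 102 122 126 127 130 130 139 174
 179 178 178 178 179 179]
[135 135 122] [204 180 154] [134 131 118]
[0.5259 0.2242 0.2039] [0.4424 0.2371 0.0607] [-3.1409 -0.0006 -0.141 ]
```

Run:
```python
from h import *
np.set_printoptions(precision=4,suppress=True)
s=dict(np.load("w1.npz"))
y=lambda u,v,z: px2w(s,u,v,z)[:2]@ey
o=[y(256.7,104,.0695),y(360.3,104,.0695)];l=[y(297.6,104,.053),y(331,104,.053)]
i=[y(266.2,104,.0565),y(351.1,104,.0565)]
print("outer",o,o[1]-o[0],"inner",i,i[1]-i[0],"lines",l,l[1]-l[0])
d=np.mean(o)-np.mean(l);d2=np.mean(i)-np.mean(l);print("corr",d,d2)
for h in(98,140):print(px2w(s,297.9 if h==140 else 297.5,h,.053)[:2],px2w(s,331,h,.053)[:2])
```

```text
outer [np.float64(0.3178409048765228), np.float64(0.2788580683523547)] -0.03898283652416806 inner [np.float64(0.31602153687175494), np.float64(0.28098427845390683)] -0.035037258417848105 lines [np.float64(0.30322836959414273), np.float64(0.28911708158503224)] -0.01411128800911049
corr 0.0021767610248512037 0.00233018207324337
[0.523  0.2318] [0.521  0.2179]
[0.5057 0.2344] [0.5036 0.22  ]
```

```bash
cat >> h.py <<'E'
def corr(s,v=104,show=True):
    pass
E
python3 - <<'E'
from h import *
np.set_printoptions(precision=4,suppress=True)
p=ctrl.read_ee_pos();t=np.array(p[:2])+0.00225*ey
ctrl.servo_line([*t,0.060],speed=0.03);ctrl.dwell(0.3)
print(ctrl.read_ee_pos()-p)
ctrl.gripper_to(0.5,20)
p=ctrl.read_ee_pos()
s=ctrl.snapshot("wrist");g=s["img"].astype(int).sum(2)//3
np.savez("w2.npz",**{k:s[k] for k in("img","z_map","K","cam_to_world")})
for v in (100,108): print(v,"\n",g[v,244:276],"\n",g[v,286:308],"\n",g[v,320:342],"\n",g[v,336:368])
ctrl.servo_line([p[0],p[1],0.16],speed=0.2)
print(ctrl.read_time_s())
E
```

```text
[ 0.0003  0.0024 -0.    ]
100 
 [152 176 179 180 179 179 179 178 179 179 179 179 179 179 180 179 179 176
 147 111 123 127 129 130 131 129 100 107 172 179 180 179] 
 [179 179 179 179 180 179 180 175 137  53  21  21  39 108 173 180 180 179
 179 180 180 180] 
 [180 179 181 179 180 179 179 172  84  29  20  21  52 138 175 180 179 179
 180 180 180 180] 
 [179 179 180 180 180 180 180 179 180 179 180 179 179 180 179 179 179 179
 180 179 174 125  74  88 109 125 127 129 131 132 141 175]
108 
 [138 162 178 180 179 179 179 179 179 179 180 179 180 179 179 179 180 177
 148 112 124 126 127 130 131 129 101 121 173 180 180 180] 
 [180 180 179 180 180 179 179 176 138  54  21  19  27  80 171 180 179 179
 180 179 180 180] 
 [179 180 180 179 179 179 179 171  84  28  21  20  66 170 179 179 179 180
 179 180 180 179] 
 [179 180 179 180 180 179 179 179 180 180 179 179 180 179 180 179 179 180
 180 180 174 125  75  85 107 124 126 129 130 132 144 176]
11.475
```

Run:
```python
from h import *
np.set_printoptions(precision=4,suppress=True)
s=dict(np.load("w2.npz"))
y=lambda u,v,z: px2w(s,u,v,z)[:2]@ey
o=np.mean([y(262.05,104,.0695),y(366.3,104,.0695)]);i=np.mean([y(271.3,104,.0565),y(356.8,104,.0565)]);l=np.mean([y(296.7,104,.053),y(330.1,104,.053)])
print("tips",o,i,"lines",l)
xl=np.mean([px2w(s,u,v,.053)[:2]@ex for u in(297,330) for v in(66,154)]);print("x",xl,np.array([.5068,.1577])@ex)
c=(xl+.0447)*ex+(o+i)/2*ey
R=[np.pi,0,YAW+np.pi]
ctrl.gripper_to(1.0,20)
print(c,ctrl.solve_ik([*c,0.12],R))
ctrl.move_ptp([*c,0.16],R)
s=ctrl.snapshot("wrist");save(s,"w3");np.savez("w3.npz",**{k:s[k] for k in("img","z_map","K","cam_to_world")})
print(ctrl.read_time_s(),ctrl.read_ee_pos(),ctrl.read_joint_positions())
```

```text
tips 0.298334608714126 0.2983837961976355 lines 0.29865927516056867
x 0.4795014467235914 0.4794946617442742
[0.561  0.2215] [ 0.6996  0.3348 -0.2967 -0.     -0.9393 -2.4118]
14.525 [0.561  0.2215 0.16  ] [ 0.6997  0.2963 -0.25   -0.     -1.0244 -2.4114]
```

View pics/w3.png

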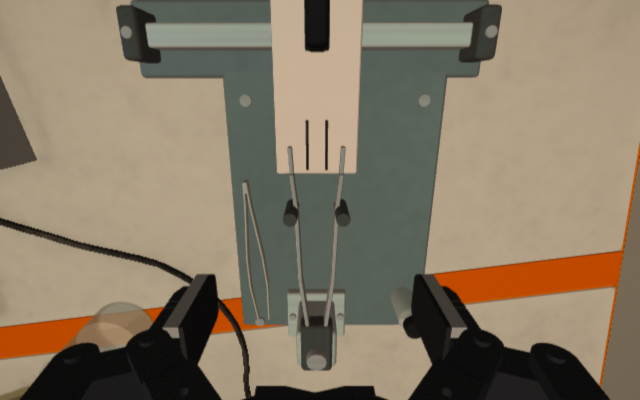

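The pair of lines (mid 316.7) is centred between the tips (mid about 316.8), and the vial and forceps are clear of the fingers. Now descend and squeeze partway.

Run:
```python
from h import *
np.set_printoptions(precision=4,suppress=True)
p=ctrl.read_ee_pos()
ctrl.gripper_to(0.8,20)
ctrl.servo_line([p[0],p[1],0.048],speed=0.1)
print(ctrl.read_ee_pos(),ctrl.read_contact_force())
ctrl.gripper_to(0.45,20)
print(ctrl.read_grip_width(),ctrl.read_grip_force(),ctrl.read_contact_force())
s=ctrl.snapshot("wrist");save(s,"w4");np.savez("w4.npz",**{k:s[k] for k in("img","z_map","K","cam_to_world")})
print(ctrl.read_time_s())
```

```text
[0.5614 0.2217 0.0487] [ 0.1686 -0.1551 -0.5664]
0.4516673384936263 3.8172543793916702 [-1.6155  0.5569  5.1374]
16.5583
```

View pics/w4.png

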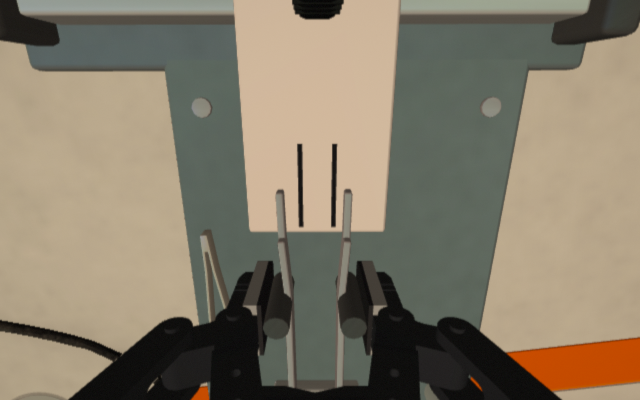

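The fingers hold both posts. The tips are at about (280, 195) and (347.5, 195), against lines at 300 and 334, so the tips sit slightly to the left. I'll measure this, re-centre, then close to the gap.

```bash
cat > m.py <<'E'
from h import *
def edges(p,lo,hi,th):
    """subpixel first/last crossing below th in [lo,hi)"""
    a=p[lo:hi];k=np.nonzero(a<th)[0]
    f=lambda i,j:i+(a[i]-th)/(a[i]-a[j])*(j-i)
    return lo+f(k[0]-1,k[0]),lo+f(k[-1]+1,k[-1])
def measure(s,rows=range(203,214,2)):
    g=s["img"].astype(float).sum(2)/3;out=[]
    Y=lambda u,v,z:px2w(s,u,v,z)[:2]@ey
    for v in rows:
        p=g[v];k=np.nonzero(p[255:385]<150)[0]+255
        r=[q for q in np.split(k,np.nonzero(np.diff(k)>2)[0]+1)]
        if len(r)!=4: continue
        e=[edges(p,q[0]-3,q[-1]+4,150) for q in r]
        o=[Y(e[0][0],v,.0695),Y(e[3][1],v,.0695)];i=[Y(e[0][1],v,.0565),Y(e[3][0],v,.0565)]
        l=[Y(sum(e[1])/2,v,.053),Y(sum(e[2])/2,v,.053)]
        out.append([(o[0]+o[1])/2,(i[0]+i[1])/2,(l[0]+l[1])/2,abs(o[0]-o[1]),abs(i[0]-i[1]),abs(l[0]-l[1])])
    m=np.median(out,0)*1e3
    print(len(out),"rows; tip mid - line mid: outer %.2f inner %.2f mm; outer span %.2f, inner %.2f, lines %.2f"%(m[0]-m[2],m[1]-m[2],*m[3:]))
    return m
E
python3 - <<'E'
from m import *
s=dict(np.load("w4.npz"));measure(s,range(196,225,4));measure(s,[196,198,200])
E
```

```text
6 rows; tip mid - line mid: outer -1.23 inner -1.27 mm; outer span 28.65, inner 24.05, lines 14.10
3 rows; tip mid - line mid: outer -1.26 inner -1.27 mm; outer span 28.76, inner 24.14, lines 14.12
```

Run:
```python
from m import *
p=ctrl.read_ee_pos();t=np.array([.5610,.2215])+0.00088*ey
ctrl.servo_line([*t,0.048],speed=0.02)
ctrl.gripper_to(0.385,20);ctrl.dwell(0.3)
print(ctrl.read_grip_width(),ctrl.read_grip_force(),ctrl.read_ee_pos()-p,ctrl.read_contact_force())
s=ctrl.snapshot("wrist");save(s,"w5");np.savez("w5.npz",**{k:s[k] for k in("img","z_map","K","cam_to_world")})
print(ctrl.read_time_s())
measure(s,range(196,225,4))
```

```text
0.3848304096648547 5.272124335169792 [ 4.24580376e-06  6.43662338e-04 -1.63001891e-04] [-1.79157741  0.99328412  7.53674203]
17.3917Traceback (most recent call last):
  File "<stdin>", line 8, in <module>
  File "m.py", line 14, in measure
    e=[edges(p,q[0]-3,q[-1]+4,150) for q in r]
       ~~~~~^^^^^^^^^^^^^^^^^^^^^^
  File "m.py", line 6, in edges
    return lo+f(k[0]-1,k[0]),lo+f(k[-1]+1,k[-1])
                                ~^^^^^^^^^^^^^^^
  File "m.py", line 5, in <lambda>
    f=lambda i,j:i+(a[i]-th)/(a[i]-a[j])*(j-i)
                    ~^^^
IndexError: index 15 is out of bounds for axis 0 with size 15
```

View pics/w5.png

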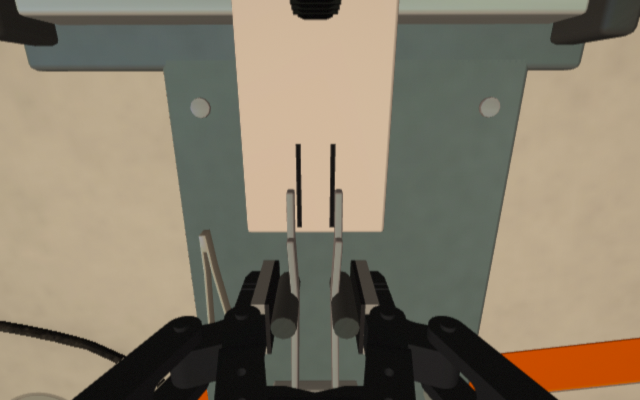

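The left tip is at about (291, 195), just left of its line (298), and the right tip (338) is at its line (333). The tip and line now merge in the profile, so I'll measure the lines above the tips and the tips by their outer edges.

```bash
cat >> m.py <<'E'
def measure2(s):
    g=s["img"].astype(float).sum(2)/3;Y=lambda u,v,z:px2w(s,u,v,z)[:2]@ey
    l=[]
    for v in range(150,186,5):
        k=np.nonzero(g[v,270:360]<150)[0]+270
        a,b=np.split(k,[np.argmax(np.diff(k))+1])
        l.append([Y(sum(edges(g[v],q[0]-3,q[-1]+4,100))/2,v,.053) for q in(a,b)])
    l=np.median(l,0);o=[]
    for v in range(194,206,2):
        k=np.nonzero(g[v,265:365]<150)[0]+265
        e=edges(g[v],k[0]-3,k[-1]+4,150);o.append([Y(e[0],v,.0695),Y(e[1],v,.0695)])
    o=np.median(o,0)
    m=o.mean()-l.mean();sp=abs(o[0]-o[1]);print("mid diff %.2f mm, outer span %.2f, lines %.2f, gap~%.2f"%(m*1e3,sp*1e3,abs(l[0]-l[1])*1e3,sp*1e3-5.3))
    print("outer minus own line",(o-l)*1e3)
E
python3 - <<'E'
from m import *
np.set_printoptions(precision=2,suppress=True)
s=dict(np.load("w4.npz"));measure2(s)
s=dict(np.load("w5.npz"));measure2(s)
g=(s["img"].astype(int).sum(2)//3)
for v in(196,202):print(g[v,284:306],g[v,326:348])
E
```

```text
mid diff -1.24 mm, outer span 28.70, lines 14.07, gap~23.40
outer minus own line [-8.55  6.08]
mid diff -0.33 mm, outer span 21.21, lines 14.08, gap~15.91
outer minus own line [-3.9   3.24]
[183 179 146 136 134 132 130 129 114  93 108 171 141  55  20  21  39 109
 176 183 183 183] [183 183 183 163  64  21  21  27  64 113 132 133 133 131 129 119 111 176
 183 183 184 183]
[183 180 153 135 134 132 130 128 115  95 106 171 140  54  20  19  38 109
 176 182 183 183] [183 183 180 142  54  20  19  27  66 118 132 135 132 131 130 117 115 176
 183 183 183 183]
```

Run:
```python
from m import *
np.set_printoptions(precision=2,suppress=True)
t=np.array([.5610,.2215])+0.00115*ey
ctrl.servo_line([*t,0.048],speed=0.02)
ctrl.gripper_to(0.375,20);ctrl.dwell(0.4)
print(ctrl.read_grip_width(),ctrl.read_grip_force(),ctrl.read_ee_pos(),ctrl.read_contact_force())
s=ctrl.snapshot("wrist");np.savez("w6.npz",**{k:s[k] for k in("img","z_map","K","cam_to_world")})
cv2.imwrite("pics/w6c.png",cv2.resize(cv2.cvtColor(s["img"],cv2.COLOR_RGB2BGR)[140:240,250:380],None,fx=5,fy=5,interpolation=cv2.INTER_CUBIC))
print(ctrl.read_time_s());measure2(s)
```

```text
0.3762427936264459 5.502798557281494 [0.56 0.22 0.05] [-2.44  0.49  6.92]
18.3083
mid diff -0.05 mm, outer span 20.08, lines 14.07, gap~14.78
outer minus own line [-3.06  2.95]
```

View pics/w6c.png

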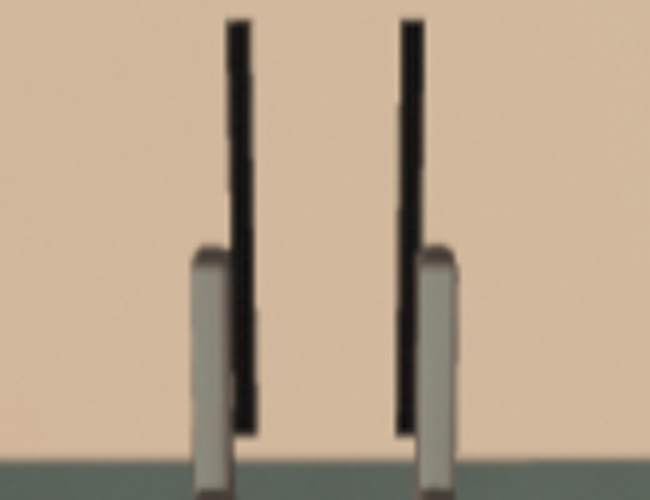

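The tips sit symmetrically at their lines at crop x of about 230 and 418. The width (32.0 mm over the posts), the spring force (5.5 N) and the outer edges (3.0 mm from each line) all point to a 14 mm gap. Now hold and hand in.

Run:
```python
from m import *
ctrl.dwell(4.0)
print(ctrl.read_grip_width(),ctrl.read_grip_force(),ctrl.read_time_s())
print(ctrl.hand_in())
```

```text
0.3806248115737551 5.503139421343803 22.3083
the job is handed in; nothing more can be done
None
```

The job is handed in at 22.3 s: the gauge lines are centred under the tips, and the tweezers were held for 4 s at a tip gap of about 14 mm (the grip reading drifted by roughly 0.4 mm over the hold) and are still held; nothing else showed contact, though I took no final picture of the bystanders.

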